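# Cull the misshapen blocks from a packed inspection tray

## Task

The slotted inspection tray holds six machined aluminium blocks; two are scrap: one is shorter in height than the others and one has its upper front edge broken away. They are packed too close to grip, so feel for the top of each scrap block, coming down slowly and pressing only lightly with the shut fingertips, and slide it straight out of its slot until it rests on the red reject strip at the front of the tray. Never lift a scrap block off the tray floor, bump or lean hard on any block, and leave the four good blocks in their slots.

Things in the scene. Friction and masses are not known exactly. Their poses are not given: they have to be found in the camera images.
- tray: Fixed tray 150 (x) by 252 mm (y); origin at the centre of its underside, +x away from the robot. Slippery black floor 10 mm up. Six open-fronted slots at 40 mm pitch (y = -100 to 100 mm), block centres at x = 44 mm; ribs between them 2 mm thick, 8 mm high. Fence behind, x = 67 to 75 mm, top at z = 40 mm; end cheeks to z = 30 mm. No lip at the front edge, x = -75 mm.
- strip (a point): Centre of the flat red reject strip painted across the tray floor in front of the slots: 55 mm along the tray's x by 238 mm along its y, at floor level (no step).
- good_block_1: Aluminium block, 44 mm long (its x, along the slot) by 36 mm wide (y) by 34 mm high: a good one. Origin at the centre of its underside, z up; -x is the front, with two dark bores. Free to slide; about 0.14 kg.
- good_block_2: Aluminium block, 44 mm long (its x, along the slot) by 36 mm wide (y) by 34 mm high: a good one. Origin at the centre of its underside, z up; -x is the front, with two dark bores. Free to slide; about 0.14 kg.
- good_block_3: Aluminium block, 44 mm long (its x, along the slot) by 36 mm wide (y) by 34 mm high: a good one. Origin at the centre of its underside, z up; -x is the front, with two dark bores. Free to slide; about 0.14 kg.
- good_block_4: Aluminium block, 44 mm long (its x, along the slot) by 36 mm wide (y) by 34 mm high: a good one. Origin at the centre of its underside, z up; -x is the front, with two dark bores. Free to slide; about 0.14 kg.
- short_block: Aluminium block, 44 mm long (its x, along the slot) by 36 mm wide (y) by between 22 and 29 mm high (differs each time): scrap, at least 5 mm lower than its neighbours. Origin at the centre of its underside, z up; -x is the front, with two dark bores. Free to slide; about 0.14 kg.
- chipped_block: Aluminium block, 44 mm long (its x, along the slot) by 36 mm wide (y) by 28 to 34 mm high (differs each time) over its rear 28 mm (x = -6 to 22 mm); the front upper edge is broken away in steps 22 mm high (x = -15 to -6 mm) and 17 mm high (x = -22 to -15 mm): scrap. Origin at the centre of its underside, z up; -x is the front, with two dark bores. Free to slide; about 0.14 kg.
Mind the look-alikes: they are no part of the job. What is shaped like the chipped_block but pink or purple is not meant.

How it is judged:
By the outcome, as a careful person would: the job done as asked, in the order asked, and still so for the second after the job is handed in, with the robot touching nothing.
It also fails if it takes over 59 s, if anything falls off the work surface, if the arm or the gripper's body presses on something with over 40 N, if the wrist force passes 120 N, or if a joint passes its speed limit or range.

## Robot

A 6-joint arm with a two-finger parallel gripper is mounted at the origin on a cart in front of the work surface, level with it; the furniture and walls round the work are solid. World frame = base frame: x ahead of the robot, y to its left, z up, the work surface at z = 0. Lengths are in mm, angles in degrees, forces in N, time in s.
With the tool pointing down it reaches from about 300 to 850 mm from the base axis. Payload 4.2 kg.
Tool frame: the origin (TCP) lies at the centre of the arm's flange, where the gripper is bolted on; the fingertips stand 191 mm ahead of it and the grasp point (between the pads) lies 172 mm ahead of it; y points along the fingers, x is the direction in which the jaws open and shut, and the axes are right-handed (so a half turn about y gives the same grasp; the last joint's range is limited). The gripper opens to 91 mm and grips with 3 to 60 N. Pads are 32 mm wide; open, the fingers measure 118 mm over their backs; the gripper's body (76 mm by 178 mm) begins 60 mm behind the grasp point.
Start: joints at [63.484, 18.312, 89.639, -0, 72.044, -1.146], TCP at [246.367, 519.544, 404.776] pointing down, gripper open.
Joint ranges: [-177.97, 177.97], [-48.28, 115.42], [12.27, 149.76], [-77.06, 257.06], [2.81, 150.46], [-146.56, 146.56]. Speed limits (degrees/s): [147.25, 147.25, 180, 180, 180, 180].

## Interface

Orientations are given as [roll, pitch, yaw] about the fixed x, y, z axes, in that order (R = Rz(yaw) Ry(pitch) Rx(roll)).
In Python, from workcell import env gives the robot as it stands.
- The arm moves only by the tool carry_out, never from a script. Its argument "increments" is a list of rows, each a list of 3 entries, a list of its own where there are three numbers: the turn, a rotation vector about the tool's x, y, z in rad, then the shift along the tool's x, y, z in mm, then the closure, from 0 (fully open) to 1 (shut). In form: [[[wx, wy, wz], [dx, dy, dz], claw], ...]. A call has 1 to 10 rows; each row is the pose to reach, as a shift and turn from the pose commanded when the call began, along the tool's axes at that moment; what a row does not reach only later rows make up. A row lasts 1/12 s, in which the tool goes at most 41.7 mm and 7.16 degrees, less where a joint would pass 70% of its speed; a pose out of reach is approached as far as the arm can. A call with a gripper value outside its range is refused whole. The fingers move at their own pace and stop on an object; "force" is the grip in N (left out, the last holds). Time passes only in rows, so rows that repeat a pose let the fingers close. It gives the time, the measured TCP pose, the force and the opening at its end, in the units of the state.
- env.state(): the state, without advancing time (a new reading comes with each control period).
- env.grab_frame(name): name is "scene" or "top" or "wrist"; returns a dict with "frame" (384x512x3 uint8, blue, green, red), "z_map" (384x512 float32, mm along the optical axis (not along the pixel's ray), 0 where there is no reading), "camera_matrix" (3x3 intrinsics, pixels), "rvec" (rotation vector, rad) and "tvec" (3), from world to camera coordinates, as OpenCV has them; the wrist camera has in their place "hand_eye" (4x4, takes a point from camera to tool coordinates, whose origin is the TCP and whose axes are the tool frame's). Camera axes: x right, y down, z forward; pixel columns grow to the right and rows downward; lengths in mm; the calibration is good to about 2 mm. A picture is of the moment at which its call begins: read the wrist's pose just before it.
- env.job_done(): hands the job in, once; it reports no verdict.
The state is a dict: "time_s": time; "qpos": joint angles; "qvel": joint speeds; "effort": joint torques, N m; "ee_pos": TCP position; "ee_rot": TCP orientation; "force": force on the tool from outside, world axes, zero at the start; "torque": the same for the moment, N m; "gripper_width": finger opening in mm.
Only numpy, scipy, OpenCV 4.12 (cv2) and the standard library are available. Lean on these libraries where they do the work, as an engineer would, in place of code of your own. Each camera call takes 0.05 s, during which the arm holds its last target. There are 200 camera calls.

## Working session

There is one attempt and no reset: what is moved stays moved. The work goes in short steps, Python scripts to look and compute and a tool call to move; the robot and the scene stay as the last step left them, time stands still between calls to the robot, and variables do not carry over. Pictures are saved under pics/ and viewed, about 8 in all and at most 12, crops included, and the job is handed in when it is done.

Besides the shell and the picture viewer there is one more tool, called after ">>>" as name(argument=value, ...), one argument or row to a line, values as JSON. carry_out: Moves the arm, as the interface text tells. Its arguments: {"type":"object","properties":{"increments":{"type":"array","items":{"type":"array"}},"force":{"type":"number"}},"required":["increments"]}

```bash
mkdir -p pics; cat > h.py <<'E'
import numpy as np, cv2
from scipy.spatial.transform import Rotation as R
from workcell import env
def pts(f, s=None):
    K=f["camera_matrix"]; z=f["z_map"]; v,u=np.mgrid[:z.shape[0],:z.shape[1]]
    P=np.stack([(u-K[0,2])/K[0,0]*z,(v-K[1,2])/K[1,1]*z,z],-1)
    if "rvec" in f:
        Rm=cv2.Rodrigues(np.array(f["rvec"],float))[0]; W=(P-np.array(f["tvec"]).ravel())@Rm
    else:
        H=np.array(f["hand_eye"]); T=P@H[:3,:3].T+H[:3,3]
        W=T@R.from_euler('xyz',s["ee_rot"],degrees=True).as_matrix().T+s["ee_pos"]
    W[z==0]=np.nan
    return W
E
python3 - <<'E'
from h import *
s=env.state();print(s)
a=env.grab_frame("scene");b=env.grab_frame("top")
np.savez("a.npz",**a);np.savez("b.npz",**b)
cv2.imwrite("pics/scene.png",cv2.resize(a["frame"],(800,600)));cv2.imwrite("pics/top.png",cv2.resize(b["frame"],(800,600)))
E
```

```text
{'time_s': 0.0, 'qpos': array([ 6.34809677e+01,  1.83508755e+01,  8.97061602e+01, -5.21053783e-04,
        7.20429419e+01, -1.14685511e+00]), 'qvel': array([-0.04538679, -0.04418221, -0.0180164 ,  0.02423629, -0.0058283 ,
       -0.01850144]), 'effort': array([-1.50074419e-05, -4.12477076e+01, -2.31968808e+01,  7.27559673e-02,
        4.58570290e-02, -1.32839345e-04]), 'ee_pos': array([246.31974689, 519.38363879, 403.92932477]), 'ee_rot': array([-89.99849423,   0.09996753,  64.62798518]), 'force': array([ 0.37594855, -0.73948636,  0.19691796]), 'torque': array([-0.02907729,  0.01087468, -0.034439  ]), 'gripper_width': 91.42111460916614}
```

View pics/scene.png

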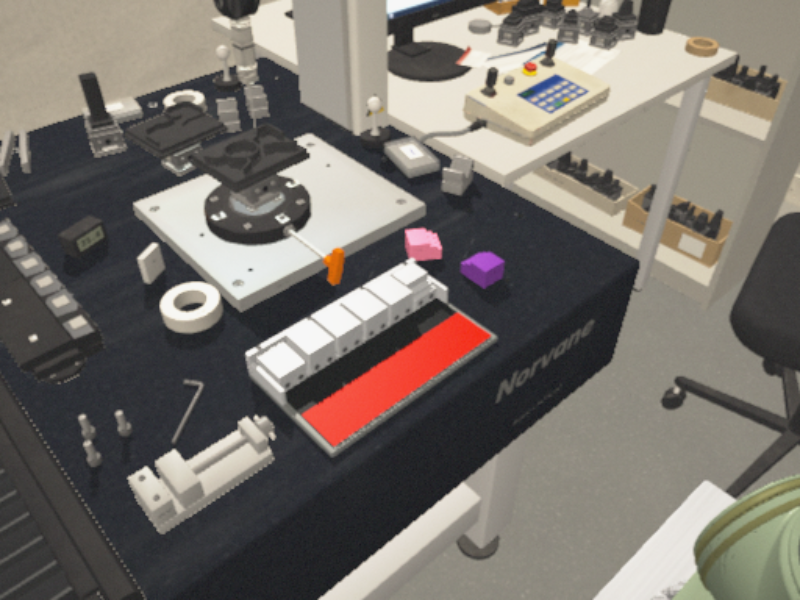

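View pics/top.png

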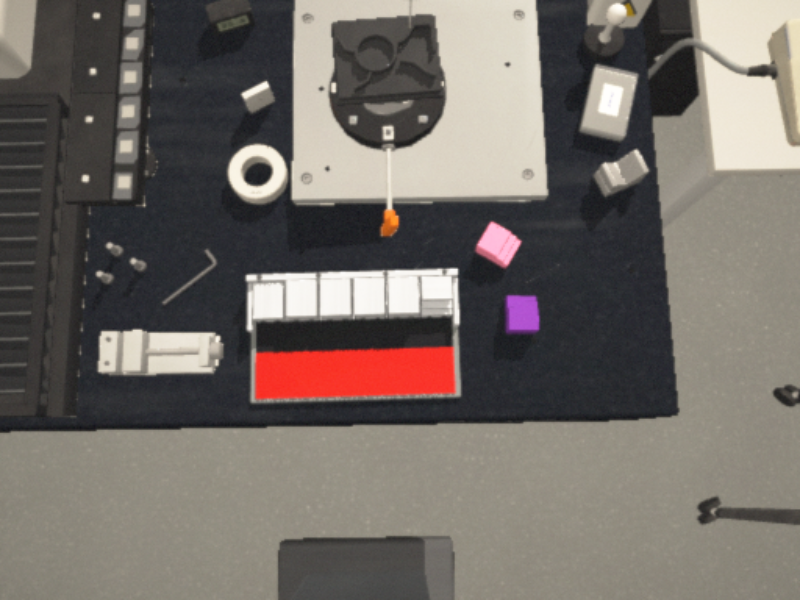

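The top view shows the tray at about (353,335), its red strip at (355,373), and six blocks at v≈297. The right-most block, at about (435,293), looks stepped, so it is probably the chipped one. The look-alikes are pink (498,245) and purple (522,314). Next I'll measure heights and the tray pose.

```bash
python3 - <<'E'
from h import *
a=dict(np.load("a.npz"));b=dict(np.load("b.npz"))
for n,f in (("scene",a),("top",b)):
    W=pts(f); hsv=cv2.cvtColor(f["frame"],cv2.COLOR_BGR2HSV)
    m=((hsv[...,0]<8)|(hsv[...,0]>172))&(hsv[...,1]>200)&(hsv[...,2]>120)
    m=cv2.morphologyEx(m.astype(np.uint8),cv2.MORPH_OPEN,np.ones((3,3)))
    c=max(cv2.findContours(m,0,2)[0],key=cv2.contourArea)
    mm=cv2.drawContours(np.zeros_like(m),[c],0,1,-1)>0
    # rays to plane z=10
    Rm=cv2.Rodrigues(f["rvec"])[0];C=-Rm.T@f["tvec"].ravel();K=f["camera_matrix"]
    p=c.reshape(-1,2).astype(float)
    d=np.c_[(p[:,0]-K[0,2])/K[0,0],(p[:,1]-K[1,2])/K[1,1],np.ones(len(p))]@Rm
    q=C+d*((10-C[2])/d[:,2])[:,None]
    r=cv2.minAreaRect(q[:,:2].astype(np.float32)); print(n,"rect",r,"depth z",np.nanmedian(W[mm][:,2]))
    ang=r[2]; 
    if r[1][0]>r[1][1]: ang-=90
    ang=(ang+90)%180-90  # tray x dir
    if abs(ang)>90: ang-=180
    t=np.radians(ang);ex=np.array([np.cos(t),np.sin(t)]);ey=np.array([-ex[1],ex[0]])
    D=W[...,:2]-np.array(r[0]); X=D@ex;Y=D@ey  # strip frame
    print("ang",ang)
    for x0 in range(60,122,6):
        print(x0,[ (round(float(np.median(W[...,2][k])),1) if (k:=(abs(X-x0)<3)&(abs(Y-y)<13)).sum()>2 else None) for y in range(-100,101,40)])
E
```

```text
scene rect ((449.16827392578125, -80.3636245727539), (53.99047088623047, 117.3971939086914), 0.6302453279495239) depth z 10.389560628807883
ang 0.6302453279495239
60 [-1.8, 6.8, 9.1, 9.5, 9.9, 10.3]
66 [-537.9, 13.8, 20.9, 28.6, 25.4, 28.2]
72 [-538.6, -537.6, 27.0, 38.3, 39.9, 41.0]
78 [-538.4, -537.8, 34.1, 43.0, 42.7, 43.2]
84 [-539.5, -540.3, 40.4, 42.1, 42.1, 42.2]
90 [-0.8, -541.9, 41.0, 43.0, 43.4, 43.1]
96 [-1.1, -776.6, 41.6, 43.7, 43.6, 43.7]
102 [-0.1, 41.0, 42.5, 43.9, 43.6, 43.5]
108 [0.4, 40.8, 41.0, 41.9, 43.0, 42.7]
114 [0.3, 40.6, 40.4, 39.7, 39.4, 39.8]
120 [-0.1, None, None, None, None, None]
top rect ((447.8481140136719, -19.708236694335938), (53.892173767089844, 234.23963928222656), 0.5772318243980408) depth z 10.25148052961915
ang 0.5772318243980408
60 [9.7, 10.3, 9.7, 10.3, 10.0, 10.1]
66 [25.2, 36.4, 37.6, 35.8, 40.5, 32.4]
72 [31.0, 43.9, 43.7, 43.6, 44.0, 36.1]
78 [32.5, 44.0, 44.0, 43.7, 43.8, 35.5]
84 [42.2, 43.8, 43.5, 44.0, 44.2, 35.4]
90 [42.4, 43.4, 44.2, 44.5, 44.1, 36.1]
96 [42.5, 43.6, 44.0, 43.9, 44.0, 35.5]
102 [42.1, 44.1, 43.9, 44.1, 44.0, 36.1]
108 [40.6, 42.4, 42.0, 41.6, 42.9, 36.6]
114 [39.9, 40.1, 40.0, 39.5, 39.7, 39.5]
120 [38.0, None, 37.7, None, None, None]
```

Two candidates fit. The block in slot y=-100, at about (268,300), is stepped (31→42 mm), which makes it the chipped one. The block in slot y=+100, at about (435,293), is only 26 mm high, which makes it the short one. That is assuming +y is image right, so I'll check it in a crop.

```bash
python3 - <<'E'
from h import *
a=dict(np.load("a.npz"));b=dict(np.load("b.npz"))
W=pts(b)
for u,v in ((172,192),(280,188)): print(u,v,W[v-3:v+4,u-3:u+4].reshape(-1,3).mean(0))
c1=cv2.resize(b["frame"][165:262,150:302],(760,485//2*1),interpolation=3)
c1=cv2.resize(b["frame"][168:215,150:302],(780,240),interpolation=3)
c2=cv2.resize(a["frame"][160:290,150:325],(485,360),interpolation=3)
o=np.zeros((600,780,3),np.uint8);o[:240]=c1;o[240:,:485]=c2
cv2.imwrite("pics/crop.png",o)
E
```

```text
172 192 [532.35335918  79.17136573  35.54566966]
280 188 [nan nan nan]
```

View pics/crop.png

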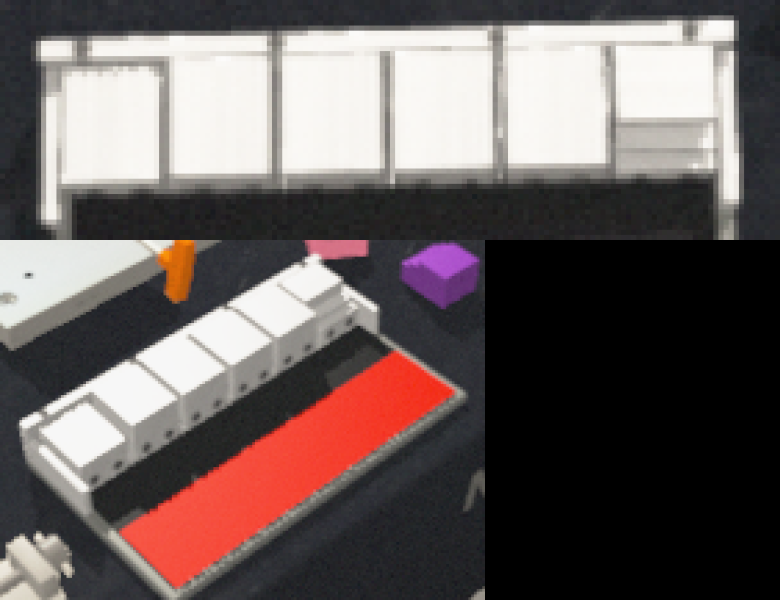

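In the crop, the left-most block (115,125) is lower than its neighbours, so it's the short one at world (535, 81). The right-most (665,110) has the stepped front edge, so it's the chipped one at (537, -119). The pink and purple pieces stand outside the tray. I'll move above the short block first with the fingers shut.

>>> carry_out(
  increments=[
    [[0,-0.05,0],[-15,0,-24],1],
    [[0,-0.1,0],[-34,0,-55],1],
    [[0,-0.15,0],[-53,0,-86],1],
    [[0,-0.2,0],[-72,0,-117],1],
    [[0,-0.25,0],[-91,0,-148],1],
    [[0,-0.3,0],[-110,0,-179],1],
    [[0,-0.35,0],[-129,0,-210],1],
    [[0,-0.4,0],[-148,0,-241],1],
    [[0,-0.4538,0],[-167,0,-272],1],
    [[0,-0.4538,0],[-186,10,-303],1],
  ],
  force=20,
)

```text
time_s: 0.93
ee_pos: [441.4, 220.2, 396.1]
ee_rot: [-90.2, -0.1, 90.7]
force: [0.4, 0.8, 0.3]
gripper_width: 27.3
```

>>> carry_out(
  increments=[
    [[0,0,0],[-28,19,-18],1],
    [[0,0,0],[-56,38,-36],1],
    [[0,0,0],[-85,57,-54],1],
    [[0,0,0],[-113,76,-72],1],
    [[0,0,0],[-134,90,-84],1],
    [[0,0,0],[-141.6,98,-89],1],
    [[0,0,0],[-141.6,110,-89],1],
    [[0,0,0],[-141.6,120,-89],1],
    [[0,0,0],[-141.6,120,-89],1],
  ],
)

```text
time_s: 1.68
ee_pos: [530.0, 81.3, 272.7]
ee_rot: [-89.7, 0.0, 90.6]
force: [-0.8, -0.5, -0.4]
gripper_width: 0.6
```

```bash
python3 - <<'E'
from h import *
s=env.state();print(s["ee_pos"],s["ee_rot"],s["force"],s["gripper_width"])
w=env.grab_frame("wrist");cv2.imwrite("pics/w1.png",w["frame"])
W=pts(w,s)
t=np.radians(.577);ex=np.array([np.cos(t),np.sin(t)]);ey=np.array([-ex[1],ex[0]])
D=W[...,:2]-[447.8,-19.7];X=D@ex;Y=D@ey;Z=W[...,2]
for y0 in (100,60,20):
  k=(abs(Y-y0)<12)&(X>50)&(X<125)
  print(y0,[(x,round(float(np.median(Z[k&(abs(X-x)<1.5)])),1)) for x in range(58,122,3) if (k&(abs(X-x)<1.5)).sum()>3])
k=(abs(X-85)<10)
print([(y,round(float(np.median(Z[k&(abs(Y-y)<1)])),1)) for y in range(50,130,2) if (k&(abs(Y-y)<1)).sum()>3])
E
```

```text
[530.04052007  81.32445102 272.74635757] [-8.97360869e+01  7.21919076e-03  9.06342827e+01] [-0.83950377 -0.48716326 -0.42795615] 0.5907638475706268
100 [(58, 200.7), (61, 182.0), (64, 35.1), (67, 105.7), (70, 35.3), (73, 35.4), (76, 35.3), (79, 136.8), (82, 137.0), (85, 137.1), (88, 136.9), (91, 35.1), (94, 35.1), (97, 35.2), (100, 35.2), (103, 34.7), (106, 35.5)]
60 [(58, 201.9), (61, 210.8), (64, 27.5), (67, 43.4), (70, 43.4), (73, 43.4), (76, 43.3), (79, 43.5), (82, 43.3)]
20 [(58, 176.0), (61, 173.3), (64, 163.9), (67, 167.0), (70, 165.6), (73, 162.6), (76, 43.9), (79, 43.7), (82, 43.3), (85, 43.3), (88, 43.5), (91, 43.4), (94, 43.4), (97, 43.4), (100, 43.4), (103, 43.2)]
[(50, 43.6), (52, 43.4), (54, 43.2), (56, 43.5), (58, 43.5), (60, 43.1), (62, 43.5), (64, 43.4), (66, 43.7), (68, 43.2), (70, 43.3), (72, 43.5), (74, 43.2), (76, 43.3), (78, 17.9), (80, 17.6), (82, 35.1), (84, 35.4), (86, 35.6), (88, 35.6), (90, 35.5), (92, 35.1), (94, 35.5), (96, 137.0), (98, 137.0), (100, 136.8), (102, 137.0), (104, 136.9), (106, 35.2), (108, 34.8), (110, 35.1), (112, 35.7), (114, 35.3), (116, 34.8), (120, 26.9), (122, 29.4), (124, 29.0), (128, -0.6)]
```

View pics/w1.png

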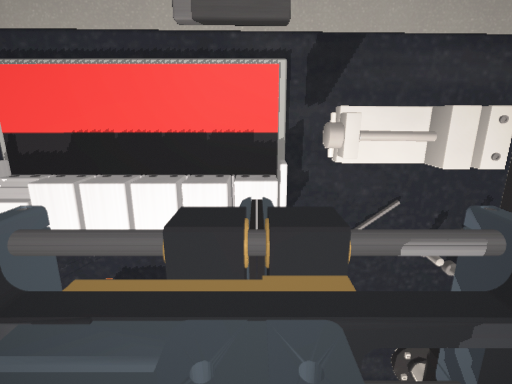

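The wrist view shows the shut fingers (256,245) over the short block, whose visible front is at (256,190). Its top is at about 35.4 mm and the good blocks' tops are at about 43.4. Tips are now at 82, so I'll descend to about 44 and then go slowly.

>>> carry_out(
  increments=[
    [[0,0,0],[-1,12,0],1],
    [[0,0,0],[-1,24,0],1],
    [[0,0,0],[-1,32,0],1],
    [[0,0,0],[-1,36,0],1],
    [[0,0,0],[-1,38,0],1],
    [[0,0,0],[-1,39,0],1],
    [[0,0,0],[-1,40,0],1],
    [[0,0,0],[-1,41,0],1],
    [[0,0,0],[-1,42,0],1],
    [[0,0,0],[-1,42,0],1],
  ],
)

```text
time_s: 2.57
ee_pos: [531.0, 80.1, 232.8]
ee_rot: [-90.0, -0.0, 90.6]
force: [0.2, -0.0, 0.2]
gripper_width: 0.6
```

>>> carry_out(
  increments=[
    [[0,0,0],[0,0.6,0],1],
    [[0,0,0],[0,1.2,0],1],
    [[0,0,0],[0,1.8,0],1],
    [[0,0,0],[0,2.4,0],1],
    [[0,0,0],[0,3.0,0],1],
    [[0,0,0],[0,3.4,0],1],
    [[0,0,0],[0,3.8,0],1],
    [[0,0,0],[0,4.2,0],1],
    [[0,0,0],[0,4.6,0],1],
  ],
)

```text
time_s: 3.32
ee_pos: [531.0, 80.1, 228.1]
ee_rot: [-90.0, -0.0, 90.6]
force: [0.2, -0.3, -0.0]
gripper_width: 0.6
```

>>> carry_out(
  increments=[
    [[0,0,0],[0,0.2,0],1],
    [[0,0,0],[0,0.4,0],1],
    [[0,0,0],[0,0.6,0],1],
    [[0,0,0],[0,0.8,0],1],
    [[0,0,0],[0,1.0,0],1],
    [[0,0,0],[0,1.2,0],1],
  ],
)

```text
time_s: 3.82
ee_pos: [531.1, 80.0, 227.0]
ee_rot: [-90.0, -0.0, 90.6]
force: [-1.0, -0.1, 2.4]
gripper_width: 0.2
```

>>> carry_out(
  increments=[
    [[0,0,0],[0,0.1,0],1],
    [[0,0,0],[0,0.2,0],1],
    [[0,0,0],[0,0.3,0],1],
    [[0,0,0],[0,0.3,0],1],
  ],
)

```text
time_s: 4.15
ee_pos: [531.0, 80.1, 227.0]
ee_rot: [-90.0, -0.0, 90.6]
force: [-0.6, -0.0, 4.4]
gripper_width: 0.5
```

Contact at TCP z of about 227, so the top is at about 36. I'll press a little more and start sliding gently.

>>> carry_out(
  increments=[
    [[0,0,0],[0,0.3,0],1],
    [[0,0,0],[0,0.3,0.5],1],
    [[0,0,0],[0,0.3,1],1],
    [[0,0,0],[0,0.3,2],1],
    [[0,0,0],[0,0.3,3],1],
    [[0,0,0],[0,0.3,4.5],1],
    [[0,0,0],[0,0.3,6],1],
    [[0,0,0],[0,0.3,8],1],
    [[0,0,0],[0,0.3,10],1],
    [[0,0,0],[0,0.3,10],1],
  ],
)

```text
time_s: 4.98
ee_pos: [521.4, 80.1, 227.0]
ee_rot: [-90.1, -0.0, 90.6]
force: [2.7, -0.6, 6.2]
gripper_width: 0.5
```

```bash
cat > chk.py <<'E'
from h import *
import sys
def chk(y0,show=True):
    f=env.grab_frame("scene");W=pts(f)
    t=np.radians(.577);ex=np.array([np.cos(t),np.sin(t)]);ey=np.array([-ex[1],ex[0]])
    D=W[...,:2]-[447.8,-19.7];X=D@ex;Y=D@ey;Z=W[...,2]
    k=(abs(Y-y0)<15)
    print([(x,round(float(np.median(Z[q])),1)) for x in range(-30,116,4) if (q:=k&(abs(X-x)<2)&(Z>-5)).sum()>3])
    return f
if __name__=="__main__":
    f=chk(float(sys.argv[1]));s=env.state();print(s["ee_pos"],s["force"])
    cv2.imwrite("pics/%s.png"%sys.argv[2],cv2.resize(f["frame"][130:300,110:340],(690,510),interpolation=3))
E
python3 chk.py 100 s1
```

```text
[(-30, 8.1), (-26, 9.6), (-22, 10.5), (-18, 10.4), (-14, 10.3), (-10, 9.8), (-6, 10.4), (-2, 10.4), (2, 10.5), (6, 10.5), (10, 10.2), (14, 10.5), (18, 10.3), (22, 10.6), (26, 10.0), (30, 10.3), (34, 362.2), (38, 260.5), (42, 284.5), (46, 230.7), (50, 164.2), (54, 36.4), (58, 70.3), (62, 66.6), (66, 85.6), (70, 152.7), (74, 152.4), (78, 82.3), (82, 146.3), (86, 75.4), (90, 150.3), (94, 158.3), (98, 36.0), (110, 33.3), (114, 40.0)]
[521.44161523  80.0565525  226.96076363] [1.7229379  0.1960973  6.75005706]
```

View pics/s1.png

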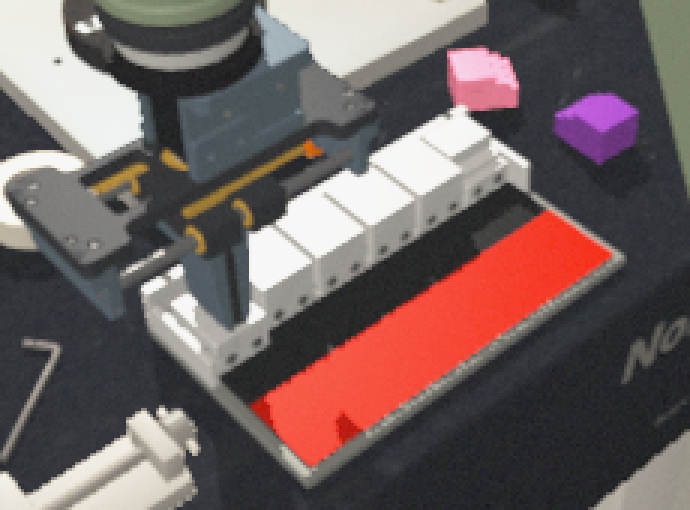

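The short block, with its front at (240,360), has moved out with the fingertips. Continuing.

>>> carry_out(
  increments=[
    [[0,0,0],[0,0,2],1],
    [[0,0,0],[0,0,5],1],
    [[0,0,0],[0,0,8],1],
    [[0,0,0],[0,0,11],1],
    [[0,0,0],[0,0,14],1],
    [[0,0,0],[0,0,17],1],
    [[0,0,0],[0,0,20],1],
    [[0,0,0],[0,0,23],1],
    [[0,0,0],[0,0,25],1],
    [[0,0,0],[0,0,26],1],
  ],
)

```text
time_s: 5.87
ee_pos: [495.5, 79.8, 227.0]
ee_rot: [-90.2, -0.0, 90.6]
force: [2.5, 0.2, 5.7]
gripper_width: 0.4
```

>>> carry_out(
  increments=[
    [[0,0,0],[0,0,2],1],
    [[0,0,0],[0,0,5],1],
    [[0,0,0],[0,0,8],1],
    [[0,0,0],[0,0,11],1],
    [[0,0,0],[0,0,14],1],
    [[0,0,0],[0,0,17],1],
    [[0,0,0],[0,0,20],1],
    [[0,0,0],[0,0,23],1],
    [[0,0,0],[0,0,25],1],
    [[0,0,0],[0,0,26],1],
  ],
)

```text
time_s: 6.7
ee_pos: [469.6, 79.5, 227.0]
ee_rot: [-90.2, -0.0, 90.6]
force: [3.4, 0.8, 5.7]
gripper_width: 0.5
```

```bash
python3 chk.py 100 s2
```

```text
[(-30, 7.0), (-26, 10.2), (-22, 10.6), (-18, 360.5), (-14, 257.8), (-10, 284.4), (-6, 229.8), (-2, 163.6), (2, 138.2), (6, 64.1), (10, 62.8), (14, 90.9), (18, 154.3), (22, 149.9), (26, 80.7), (30, 145.2), (34, 145.9), (38, 149.5), (42, 152.5), (46, 35.6), (62, 9.9), (66, 10.5), (70, 9.7), (74, 10.2), (78, 10.0), (82, 10.1), (86, 10.0), (98, 10.3), (102, 9.4), (106, 10.4), (110, 14.9), (114, 39.8)]
[469.47383108  79.49045863 226.94628712] [ 1.98922668 -0.07083663  6.06924951]
```

>>> carry_out(
  increments=[
    [[0,0,0],[0,0,2],1],
    [[0,0,0],[0,0,5],1],
    [[0,0,0],[0,0,8],1],
    [[0,0,0],[0,0,11],1],
    [[0,0,0],[0,0,14],1],
    [[0,0,0],[0,0,17],1],
    [[0,0,0],[0,0,20],1],
    [[0,0,0],[0,0,22],1],
    [[0,0,0],[0,0,23.5],1],
    [[0,0,0],[0,0,24],1],
  ],
)

```text
time_s: 7.58
ee_pos: [445.7, 79.2, 226.9]
ee_rot: [-90.2, -0.0, 90.6]
force: [2.9, 0.5, 6.1]
gripper_width: 0.3
```

>>> carry_out(
  increments=[
    [[0,0,0],[0,0,0],1],
    [[0,0,0],[0,-0.3,0],1],
    [[0,0,0],[0,-0.8,0],1],
    [[0,0,0],[0,-2,0],1],
    [[0,0,0],[0,-6,0],1],
    [[0,0,0],[0,-14,0],1],
    [[0,0,0],[0,-24,0],1],
    [[0,0,0],[0,-38,0],1],
    [[0,0,0],[-10,-50,-15],1],
    [[0,0,0],[-35,-55,-40],1],
  ],
)

```text
time_s: 8.42
ee_pos: [484.2, 45.8, 283.2]
ee_rot: [-90.0, -0.1, 90.8]
force: [0.8, 1.0, -0.3]
gripper_width: 0.3
```

>>> carry_out(
  increments=[
    [[0,0,0],[-25,0,-20],1],
    [[0,0,0],[-55,0,-35],1],
    [[0,0,0],[-85,0,-50],1],
    [[0,0,0],[-110,0,-58],1],
    [[0,0,0],[-135,0,-60],1],
    [[0,0,0],[-155,0,-60],1],
    [[0,0,0],[-162,0,-60],1],
    [[0,0,0],[-163,0,-60],1],
  ],
)

```text
time_s: 9.08
ee_pos: [546.9, -118.9, 281.5]
ee_rot: [-90.0, -0.0, 90.5]
force: [-0.7, -0.2, 0.9]
gripper_width: 0.8
```

```bash
python3 - <<'E'
from h import *
s=env.state();print(s["ee_pos"],s["ee_rot"],s["force"])
t=np.radians(.577);ex=np.array([np.cos(t),np.sin(t)]);ey=np.array([-ex[1],ex[0]])
for n in("top","wrist","scene"):
    w=env.grab_frame(n);W=pts(w,s)
    D=W[...,:2]-[447.8,-19.7];X=D@ex;Y=D@ey;Z=W[...,2]
    m=(abs(Z-35.5)<2.5)&(abs(Y-100)<30)&(X<60)
    if m.sum()>20: print(n,"short x",np.percentile(X[m],[2,50,98]),"y",np.percentile(Y[m],[2,50,98]),cv2.minAreaRect(np.c_[X[m],Y[m]].astype(np.float32)))
    m=(abs(Z-42.3)<2.5)&(abs(Y+103)<22)&(X>50)&(X<108)
    if m.sum()>20: print(n,"chip x",np.percentile(X[m],[2,50,98]),"y",np.percentile(Y[m],[2,50,98]),np.median(Z[m]))
    if n!="wrist":cv2.imwrite("pics/%s2.png"%n,cv2.resize(w["frame"][130:300,110:340],(690,510),interpolation=3))
    k=abs(Y+100)<10
    print([(x,round(float(np.median(Z[q])),1)) for x in range(58,116,3) if (q:=k&(abs(X-x)<1.5)&(Z>-5)).sum()>3])
E
```

```text
[ 546.91875128 -118.89524989  281.45321912] [-8.99689891e+01 -1.81165557e-02  9.04980205e+01] [-0.66699431 -0.22423384  0.91427195]
top short x [-20.712933     0.46088136  21.88233947] y [ 81.49465039  99.11827643 115.76517867] ((0.7448616027832031, 98.63239288330078), (35.061336517333984, 43.952735900878906), 89.65955352783203)
[(58, 432.5), (61, 436.0), (64, 363.9), (67, 450.1), (70, 453.6), (73, 457.0), (76, 458.9), (79, 461.0), (82, 462.0), (85, 463.3), (88, 464.0), (91, 464.8), (94, 465.3), (97, 465.3), (100, 465.3), (103, 465.2), (106, 464.8), (109, 463.6), (112, 463.0), (115, 461.7)]
wrist short x [-19.20794792   3.85564263  22.78342585] y [79.65802324 86.9319754  97.65508646] ((1.3979721069335938, 88.71360778808594), (44.3905143737793, 21.147567749023438), 2.5182855129241943)
wrist chip x [ 80.99615487  89.24795023 102.24282546] y [-119.10106795 -101.60380556  -84.36805793] 41.49025843880155
[(58, 9.3), (61, 187.1), (64, 191.7), (67, 191.5), (70, 192.0), (73, 209.4), (76, 192.2), (79, 31.8), (82, 108.4), (85, 41.7), (88, 41.7), (91, 41.6), (94, 144.6), (97, 145.6), (100, 145.6), (103, 145.6), (106, 145.1), (109, 39.8), (112, 38.8), (115, 39.7)]
scene short x [-21.17131609  -0.79430969  21.16582059] y [ 82.87648046 100.84136713 117.67759643] ((-0.24144363403320312, 100.14649963378906), (45.52886962890625, 36.70355224609375), 0.7362847328186035)
scene chip x [ 80.25650107  93.19970415 106.81981083] y [-116.38032622  -98.59941269  -82.24191029] 42.19980544636023
[(58, 182.0), (61, 269.4), (64, 333.0), (67, 283.6), (70, 193.4), (73, 216.1), (76, 237.8), (79, 126.1), (82, 115.7), (85, 43.2), (88, 42.2), (91, 42.2), (94, 42.3), (97, 42.8), (100, 42.6), (103, 42.7), (106, 42.6), (109, 40.8), (112, 40.8), (115, 40.6)]
```

View pics/scene2.png

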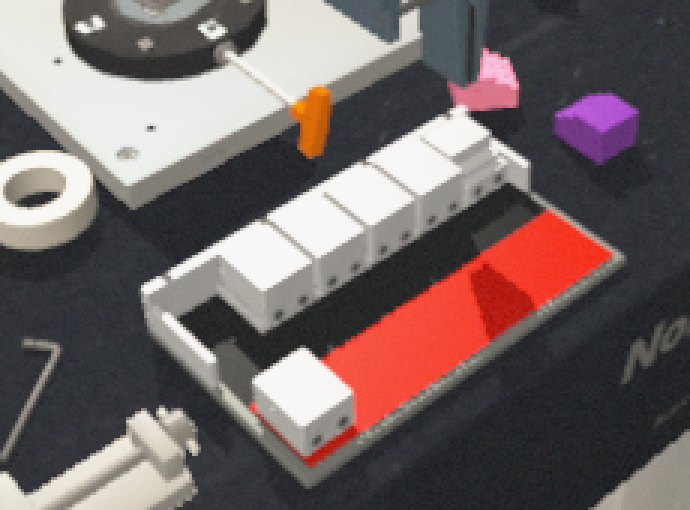

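The short block sits centred on the strip (x -0.2…0.7, y≈99-100 in strip coordinates), seen at (303,400). Next is the chipped block, whose rear top spans x 80.5-108 at z≈42.

>>> carry_out(
  increments=[
    [[0,0,0],[0,10,4],1],
    [[0,0,0],[0,22,4],1],
    [[0,0,0],[0,32,4],1],
    [[0,0,0],[0,38,4],1],
    [[0,0,0],[0,41,4],1],
    [[0,0,0],[0,42.5,4],1],
    [[0,0,0],[0,43.5,4],1],
    [[0,0,0],[0,44,4],1],
    [[0,0,0],[0,44.5,4],1],
    [[0,0,0],[0,44.5,4],1],
  ],
)

```text
time_s: 10.07
ee_pos: [543.3, -117.9, 237.1]
ee_rot: [-90.0, 0.0, 90.6]
force: [0.6, 0.3, 0.2]
gripper_width: 0.3
```

>>> carry_out(
  increments=[
    [[0,0,0],[0,0.4,0],1],
    [[0,0,0],[0,0.8,0],1],
    [[0,0,0],[0,1.1,0],1],
    [[0,0,0],[0,1.4,0],1],
    [[0,0,0],[0,1.7,0],1],
    [[0,0,0],[0,1.9,0],1],
    [[0,0,0],[0,2.1,0],1],
    [[0,0,0],[0,2.3,0],1],
    [[0,0,0],[0,2.5,0],1],
  ],
)

```text
time_s: 10.82
ee_pos: [543.2, -117.8, 234.3]
ee_rot: [-90.0, -0.0, 90.6]
force: [0.5, 0.4, -0.7]
gripper_width: 0.2
```

>>> carry_out(
  increments=[
    [[0,0,0],[0,0.2,0],1],
    [[0,0,0],[0,0.4,0],1],
    [[0,0,0],[0,0.6,0],1],
    [[0,0,0],[0,0.8,0],1],
    [[0,0,0],[0,1.0,0],1],
    [[0,0,0],[0,1.0,0],1],
  ],
)

```text
time_s: 11.32
ee_pos: [543.2, -117.8, 233.3]
ee_rot: [-90.0, -0.0, 90.6]
force: [0.6, 0.5, 0.6]
gripper_width: 0.7
```

>>> carry_out(
  increments=[
    [[0,0,0],[0,0.15,0],1],
    [[0,0,0],[0,0.3,0],1],
    [[0,0,0],[0,0.45,0],1],
    [[0,0,0],[0,0.6,0],1],
    [[0,0,0],[0,0.6,0],1],
  ],
)

```text
time_s: 11.73
ee_pos: [543.2, -117.8, 233.2]
ee_rot: [-90.0, 0.0, 90.6]
force: [-1.6, 0.2, 5.7]
gripper_width: 0.3
```

Contact at 42.2 mm with 5.7 N. Sliding.

>>> carry_out(
  increments=[
    [[0,0,0],[0,0.05,0.5],1],
    [[0,0,0],[0,0.05,1],1],
    [[0,0,0],[0,0.05,2],1],
    [[0,0,0],[0,0.05,3],1],
    [[0,0,0],[0,0.05,5],1],
    [[0,0,0],[0,0.05,7],1],
    [[0,0,0],[0,0.05,9],1],
    [[0,0,0],[0,0.05,11],1],
    [[0,0,0],[0,0.05,13],1],
    [[0,0,0],[0,0.05,14],1],
  ],
)

```text
time_s: 12.57
ee_pos: [529.5, -118.2, 233.2]
ee_rot: [-90.1, 0.0, 90.6]
force: [2.5, -0.4, 6.0]
gripper_width: 0.7
```

```bash
python3 chk.py -100 c1
```

```text
[(-30, 7.0), (-26, 9.3), (-22, 10.2), (-18, 10.6), (-14, 10.3), (-10, 10.7), (-6, 10.8), (-2, 10.2), (2, 10.5), (6, 10.6), (10, 10.4), (14, 10.4), (18, 10.2), (22, 10.5), (26, 10.6), (30, 10.2), (34, 10.4), (38, 373.3), (42, 300.2), (46, 290.7), (50, 252.1), (54, 171.5), (58, 183.8), (62, 85.5), (66, 70.5), (70, 77.6), (74, 92.5), (78, 100.3), (82, 90.9), (86, 86.2), (90, 81.5), (94, 128.6), (98, 155.2), (102, 153.7), (110, 35.0), (114, 40.0)]
[ 529.41919353 -118.18447103  233.2256199 ] [2.33074447 0.03859907 6.09566696]
```

View pics/c1.png

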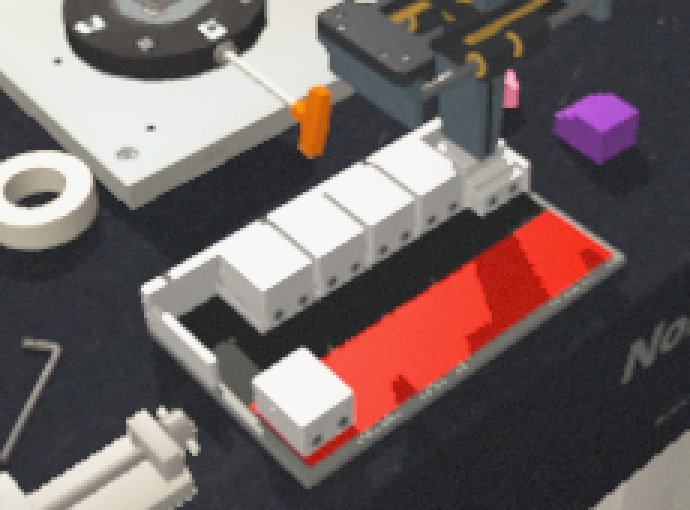

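The chipped block, front at (500,195), has moved out along with the tips. About 72 mm remain.

>>> carry_out(
  increments=[
    [[0,0,0],[0,0,2],1],
    [[0,0,0],[0,0,5],1],
    [[0,0,0],[0,0,8],1],
    [[0,0,0],[0,0,11],1],
    [[0,0,0],[0,0,14],1],
    [[0,0,0],[0,0,17],1],
    [[0,0,0],[0,0,20],1],
    [[0,0,0],[0,0,23],1],
    [[0,0,0],[0,0,25],1],
    [[0,0,0],[0,0,26],1],
  ],
)

```text
time_s: 13.45
ee_pos: [503.5, -118.5, 233.2]
ee_rot: [-90.1, 0.0, 90.6]
force: [2.5, 0.1, 4.9]
gripper_width: 0.1
```

>>> carry_out(
  increments=[
    [[0,0,0],[0,0,2],1],
    [[0,0,0],[0,0,5],1],
    [[0,0,0],[0,0,8],1],
    [[0,0,0],[0,0,11],1],
    [[0,0,0],[0,0,14],1],
    [[0,0,0],[0,0,17],1],
    [[0,0,0],[0,0,20],1],
    [[0,0,0],[0,0,23],1],
    [[0,0,0],[0,0,25],1],
    [[0,0,0],[0,0,26],1],
  ],
)

```text
time_s: 14.28
ee_pos: [477.5, -118.7, 233.2]
ee_rot: [-90.1, 0.0, 90.6]
force: [2.7, -0.1, 5.2]
gripper_width: 0.4
```

```bash
python3 chk.py -100 c2
```

```text
[(-30, 7.5), (-26, 9.7), (-22, 10.4), (-18, 12.2), (-14, 377.4), (-10, 357.3), (-6, 291.9), (-2, 257.9), (2, 173.6), (6, 175.8), (10, 80.3), (14, 70.3), (18, 85.3), (22, 94.8), (26, 90.0), (30, 86.7), (34, 80.9), (38, 102.6), (42, 73.3), (46, 163.8), (50, 10.7), (54, 10.7), (58, 9.6), (62, 10.0), (66, 10.6), (70, 10.1), (74, 10.3), (78, 10.0), (82, 9.3), (86, 9.6), (90, 9.8), (110, 20.7)]
[ 477.40791991 -118.71444809  233.21774567] [1.71479406 0.28334587 5.79250807]
```

>>> carry_out(
  increments=[
    [[0,0,0],[0,0,2],1],
    [[0,0,0],[0,0,5],1],
    [[0,0,0],[0,0,8],1],
    [[0,0,0],[0,0,11],1],
    [[0,0,0],[0,0,14],1],
    [[0,0,0],[0,0,17],1],
    [[0,0,0],[0,0,19],1],
    [[0,0,0],[0,0,20],1],
    [[0,0,0],[0,0,20],1],
  ],
)

```text
time_s: 15.08
ee_pos: [457.5, -119.0, 233.2]
ee_rot: [-90.1, 0.0, 90.6]
force: [2.1, -0.4, 6.1]
gripper_width: 0.3
```

>>> carry_out(
  increments=[
    [[0,0,0],[0,0,0],1],
    [[0,0,0],[0,-0.3,0],1],
    [[0,0,0],[0,-0.8,0],1],
    [[0,0,0],[0,-2,0],1],
    [[0,0,0],[0,-6,0],1],
    [[0,0,0],[0,-16,0],1],
    [[0,0,0],[0,-36,0],1],
    [[0,0,0],[0,-66,0],1],
    [[0,0,0],[0,-96,0],1],
    [[0,0,0],[0,-120,0],1],
  ],
)

```text
time_s: 15.92
ee_pos: [456.7, -118.7, 354.3]
ee_rot: [-90.0, -0.0, 90.6]
force: [1.3, -0.4, 0.1]
gripper_width: 0.5
```

>>> carry_out(
  increments=[
    [[0,0,0],[-20,-10,0],1],
    [[0,0,0],[-55,-20,0],1],
    [[0,0,0],[-90,-20,0],1],
    [[0,0,0],[-125,-20,0],1],
    [[0,0,0],[-160,-20,0],1],
    [[0,0,0],[-180,-20,0],1],
    [[0,0,0],[-190,-20,0],1],
    [[0,0,0],[-190,-20,0],1],
  ],
)

```text
time_s: 16.58
ee_pos: [458.9, -310.2, 372.0]
ee_rot: [-89.9, -0.0, 90.5]
force: [0.6, 0.8, -0.8]
gripper_width: 0.2
```

```bash
python3 - <<'E'
from h import *
s=env.state();print(s["time_s"],s["ee_pos"],s["force"])
t=np.radians(.577);ex=np.array([np.cos(t),np.sin(t)]);ey=np.array([-ex[1],ex[0]])
o=[]
for n in("top","scene"):
    w=env.grab_frame(n);W=pts(w,s)
    D=W[...,:2]-[447.8,-19.7];X=D@ex;Y=D@ey;Z=W[...,2]
    m=(abs(Z-35.5)<2.5)&(abs(Y-100)<30)&(X<60)
    if m.sum()>20: print(n,"short",cv2.minAreaRect(np.c_[X[m],Y[m]].astype(np.float32)))
    m=(Z>24)&(Z<47)&(abs(Y+100)<30)&(X<60)
    if m.sum()>20: print(n,"chip",cv2.minAreaRect(np.c_[X[m],Y[m]].astype(np.float32)),np.percentile(Z[m],90))
    for y in(-60,-20,20,60):
        m=(abs(Z-43.5)<1.8)&(abs(Y-y)<14)&(X>40)&(X<109)
        if m.sum()>20: print(y,np.percentile(X[m],[2,98]),np.median(Z[m]))
    o.append(cv2.resize(w["frame"][130:300,110:340] if n=="scene" else w["frame"][150:270,140:320],(400,296),interpolation=3))
cv2.imwrite("pics/end.png",np.hstack(o))
E
```

```text
16.5833 [ 458.90788781 -310.18454844  371.96000744] [ 0.57291964  0.8435713  -0.79094332]
top short ((19.128995895385742, 99.51509857177734), (80.99382019042969, 36.82370376586914), 3.502551555633545)
top chip ((19.770362854003906, -102.49211883544922), (39.19856262207031, 83.71623992919922), 84.71377563476562) 43.2632173980913
-60 [ 64.43285024 107.49016014] 43.71537929096117
-20 [ 65.0270057  106.84915539] 43.69815623441651
20 [ 64.84484582 107.29924436] 43.642884611779905
60 [ 64.59458853 107.30772634] 43.612070159404766
scene short ((0.6214408874511719, 100.08851623535156), (45.372257232666016, 37.00286102294922), 1.605904459953308)
scene chip ((19.29690933227539, -101.45142364501953), (41.2469482421875, 84.8756103515625), 83.53748321533203) 43.016376631565244
-60 [ 64.73714884 107.29012354] 43.77444353307989
-20 [ 63.84208128 107.45003028] 43.91461221609576
20 [ 64.50632409 107.21594353] 43.89242554465943
60 [ 64.31351032 107.00203272] 43.813943110130225
```

View pics/end.png

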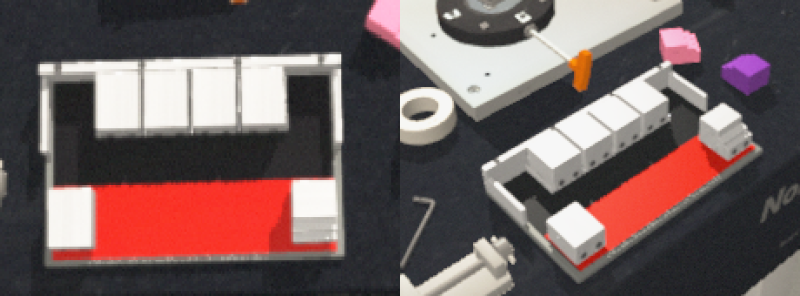

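The end picture shows both scrap blocks on the red strip, the short one at left (72,217) and the chipped one at right (315,210). The four good blocks are still in their slots. The cheek spoiled the chipped block's rectangle, so I'll measure it again without the cheek and hand in if it's good.

```bash
python3 - <<'E'
from h import *
t=np.radians(.577);ex=np.array([np.cos(t),np.sin(t)]);ey=np.array([-ex[1],ex[0]])
ok=[]
for n in("top","scene"):
    W=pts(env.grab_frame(n)); D=W[...,:2]-[447.8,-19.7];X=D@ex;Y=D@ey;Z=W[...,2]
    m=(Z>40.5)&(Z<45)&(abs(Y+100)<19)&(X<45)
    a=np.percentile(X[m],[2,98]); k=(Z>14)&(Z<46)&(abs(Y+100)<15)&(X<45); b=np.percentile(X[k],[1,99])
    print(n,"rear top x",a,"all x",b); ok.append(abs(a.mean()-8)<4)
print(ok)
if all(ok): print(env.job_done())
E
```

```text
top rear top x [-4.74040164 21.06415963] all x [-21.73469034  21.29275764]
scene rear top x [-5.41629216 21.94952343] all x [-22.00301463  21.97570457]
[np.True_, np.True_]
the job is handed in; nothing more can be done
None
```

Both scrap blocks are on the red reject strip and the job is handed in. I felt for each top with the shut fingertips and pressed with about 6 N. I then slid each block straight out along its slot, short block first.

- **Scrap blocks:** both camera views put each within about 1 mm of the strip's centreline along the slot. Each spans about ±22 mm on the 55 mm strip.
- **Good blocks:** all four are still in their slots (x 64–107 mm from the strip centre), with tops at about 43.7 mm.
- **Robot:** the arm was clear of everything when I handed in, at about 17 s.
- **Check that failed:** the first outline fit of the chipped block was spoiled because it picked up the tray's end cheek. In the top view the short block's fit was spoiled the same way. I measured the chipped block again without the cheek. For the short block I relied on the clean scene-view fit, which agrees with the earlier top view.

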